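Set out the hall shelf

TASK

Set out the low painted shelf, whose front is the side nearest the robot. Stand the small open jar midway between the acrylic tray and the plant pot, in line with them, and close it fully with the loose cork; lay the orange earbud case flat in the tray; stand the elephant on the shelf straight in front of the plant pot, leaving about 3 cm between them, broadside on (its length parallel to the shelf's front edge). Don't knock over the elephant or the jar, and leave the plant pot, the mug and the tall jar where they are.

Things in the scene. Friction and masses are not known exactly. Their poses are not given: they have to be found in the camera images.
- shelf: Low fixed shelf of sage-painted beech on the table, 200 (x) x 360 (y) mm, its flat top 65 mm above the table; a magnetic strip with three keys is under its far edge. Origin: centre of its footprint, at table height. Own x points front to back (away from the robot), own y left along its length, z up.
- tray: Clear acrylic tray fixed on the shelf, 80 (x) x 100 (y) mm outside, 13 mm high, walls and floor 3 mm thick, open on top. In either the left or the right half of the shelf. Origin: centre of its underside, on the shelf top. Axes parallel to the shelf's.
- pot: Terracotta pot with a succulent, loose on the shelf in the half without the tray, 230 mm from the tray centre to centre along the shelf's y, at the same depth; 54 mm diameter, pot 50 mm high, 70 with the plant, 300 g. Origin: centre of its underside. Axes parallel to the shelf's. To be left where it is.
- elephant: White ceramic elephant figurine, standing on the table; 80 mm long, 60 high, about 140 g. Grip it across its flat-sided torso, 34 mm wide (y), 46 long (x), 19 to 49 mm above the feet. Origin: under the torso's middle, at foot height. Own x points to its head (begins at x = 12 mm, 45 wide over the ears), z up. Broadside: own x along the shelf's y, either way round.
- jar: Small frosted glass jar, open, upright on the table at the start; 54 mm diameter up to 46 mm, then a neck of 44 mm diameter, 60 mm high in all; mouth 32 mm diameter, open to the 6 mm thick bottom; about 160 g. Origin: centre of its underside, z up. Axes in the plane mean nothing (round).
- cork: Loose T-shaped cork stopper, standing plug-down on the table; 30 mm high: plug 14 mm long, 25 (bottom) to 29 mm diameter; head 40 mm diameter, 16 high; 15 g. Origin: centre of the plug's lower end, z up. Fits the small jar's mouth with play; fully closed, the head's underside rests on the jar's rim (its origin 46 mm above the jar's).
- case: Orange silicone earbud case, a rounded slab lying flat on the table at the start: 62 (x) x 46 (y) x 30 (z) mm, about 65 g. Origin: centre of its underside, z up.
- mug: Bystander: blue ceramic mug, 72 mm diameter, 85 mm high, standing on the table between robot and shelf. Origin: centre of its underside; handle at its own +y. To be left where it is.
- tall_jar: Bystander: tall frosted jar closed with its own fixed cork, 72 mm diameter, 121 mm high, on the table beyond and to the left of the shelf. Origin: centre of its underside. To be left where it is.
Mind the look-alikes: they are no part of the job. What is shaped like the elephant but blue is not meant.

How it is judged:
By the outcome, as a careful person would: the job done as asked, in the order asked, and still so for the second after the job is handed in, with the robot touching nothing.
It also fails if it takes over 102 s, if anything falls off the work surface, if the arm or the gripper's body presses on something with over 40 N, if the wrist force passes 120 N, or if a joint passes its speed limit or range.

ROBOT

A 7-joint arm with a two-finger parallel gripper is mounted at the origin on the work surface. World frame = base frame: x ahead of the robot, y to its left, z up, the work surface at z = 0. Lengths are in mm, angles in rad, forces in N, time in s.
With the tool pointing down it reaches from about 400 to 875 mm from the base axis. Payload 4.4 kg.
Tool frame: the origin (TCP) lies at the very end of the fingers, on their centre line; the grasp point (between the pads) lies 19 mm behind it; z points along the fingers, y is the line along which they close (so a half turn about z gives the same grasp; the last joint's range is limited). The gripper opens to 85 mm and grips with 20 to 120 N. Pads are 22 mm wide; open, the fingers measure 114 mm over their backs; the gripper's body (76 mm by 85 mm) begins 54 mm behind the grasp point. The pads swing forward as they close: fully open they stand 13 mm farther back than shut.
Start: joints at [-1.229, 0.628, 0.038, 1.517, -0.027, 0.996, -0.02], TCP at [257.762, 596.721, 231.313] pointing down, gripper open.
Joint ranges: [-3.06, 3.06], [-0.37, 2.12], [-1.25, 1.32], [0.18, 2.47], [-1.1, 4.24], [0.23, 1.98], [-2.94, 2.94]. Speed limits (rad/s): [2.57, 2.57, 3.14, 3.14, 3.14, 3.14, 3.14].

INTERFACE

Orientations are given as [roll, pitch, yaw] about the fixed x, y, z axes, in that order (R = Rz(yaw) Ry(pitch) Rx(roll)).
In Python, from cell import read_state, get_image, camera_params, finish_job gives the robot as it stands.
- The arm moves only by the tool arm_command, never from a script. Its argument "deltas" is a list of rows, each an object of numbers: "dx", "dy", "dz": the shift along the world's x, y, z in m; "yaw": the turn about the world's z in degrees; "jaw": the opening, from 0 (shut) to 1 (fully open). A call has 1 to 20 rows; each row is the pose to reach, as a shift and turn from the pose commanded when the call began; what a row does not reach only later rows make up. A row lasts 1/10 s, in which the tool goes at most 50 mm and 8.59 degrees, less where a joint would pass 70% of its speed; a pose out of reach is approached as far as the arm can. A call with a gripper value outside its range is refused whole. The fingers move at their own pace and stop on an object; the grip force is fixed at half the most. Time passes only in rows, so rows that repeat a pose let the fingers close. It gives the time, the measured TCP pose, the force, the opening and the grip force at its end, in the units of the state.
- read_state(): the state, without advancing time (a new reading comes with each control period).
- get_image(name): name is "scene" or "top" or "wrist"; returns (picture, depth): 480x640x3 uint8, red, green, blue; 480x640 float32, mm along the optical axis (not along the pixel's ray), 0 where there is no reading.
- camera_params(name): a dict with "camera_matrix" (3x3 intrinsics, pixels), "extrinsics" (4x4, takes a point from camera to world coordinates). Camera axes: x right, y down, z forward; pixel columns grow to the right and rows downward; lengths in mm; the calibration is good to about 2 mm. A picture is of the moment at which its call begins: read the wrist's pose just before it. camera_params takes no time and is no camera call; for the wrist camera it gives the pose at the moment of the call.
- finish_job(): hands the job in; it is judged then, once.
The state is a dict: "clock": time; "qpos": joint angles; "qd": joint speeds; "tau": joint torques, N m; "eef_pos": TCP position; "tool_rot": TCP orientation; "force": force on the tool from outside, world axes, zero at the start; "torque": the same for the moment, N m; "width": finger opening in mm; "gripper_force": force on a finger pad.
Only numpy, scipy, OpenCV 4.12 (cv2) and the standard library are available. Lean on these libraries where they do the work, as an engineer would, in place of code of your own. Each camera call takes 0.05 s, during which the arm holds its last target. There are 200 camera calls.

## Working session

There is one attempt and no reset: what is moved stays moved. The work goes in short steps, Python scripts to look and compute and a tool call to move; the robot and the scene stay as the last step left them, time stands still between calls to the robot, and variables do not carry over. Pictures are saved under pics/ and viewed, at most 17 in all, crops included, and the job is handed in when it is done.

Besides the shell and the picture viewer there is one more tool, called after "Emit:" as name(argument=value, ...), one argument or row to a line, values as JSON. arm_command: Moves the arm, as the interface text tells. Its arguments: {"type":"object","properties":{"deltas":{"type":"array"}},"required":["deltas"]}

```bash
mkdir -p pics; ls
python3 - <<'E'
from cell import *
import cv2,numpy as np
s=read_state();print({k:np.round(v,3).tolist() for k,v in s.items()})
for n in("scene","top"):
    im,d=get_image(n);cv2.imwrite(f"pics/{n}0.png",im[...,::-1]);np.savez(f"pics/{n}0.npz",im=im,d=d)
    p=camera_params(n);print(n,np.round(p["camera_matrix"],1).tolist(),np.round(p["extrinsics"],3).tolist(),(d>0).mean())
E
```

```text
pics
{'clock': 0.0, 'qpos': [-1.229, 0.629, 0.038, 1.518, -0.027, 0.996, -0.02], 'qd': [0.001, 0.001, -0.001, 0.0, 0.001, -0.003, -0.0], 'tau': [-0.0, -56.34, 1.226, -19.345, 0.011, 0.011, -0.0], 'eef_pos': [257.526, 596.135, 230.416], 'tool_rot': [-3.14, 0.0, 2.734], 'force': [-0.369, -0.107, -0.135], 'torque': [-0.019, -0.029, 0.014], 'gripper_force': 0.0, 'width': 85.96}
scene [[617.0, 0.0, 315.8], [0.0, 617.0, 232.0], [0.0, 0.0, 1.0]] [[0.53, 0.466, -0.709, 1450.542], [0.848, -0.312, 0.428, -572.861], [-0.022, -0.828, -0.56, 849.197], [0.0, 0.0, 0.0, 1.0]] 0.99140625
top [[580.6, 0.0, 326.0], [0.0, 580.6, 241.2], [0.0, 0.0, 1.0]] [[-0.062, -0.976, 0.207, 193.967], [-0.998, 0.062, -0.007, 47.573], [-0.006, -0.207, -0.978, 1426.482], [0.0, 0.0, 0.0, 1.0]] 0.99609375
```

View pics/scene0.png

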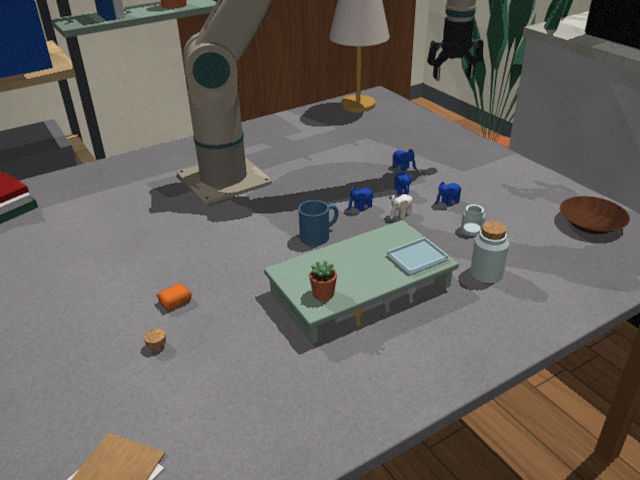

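View pics/top0.png

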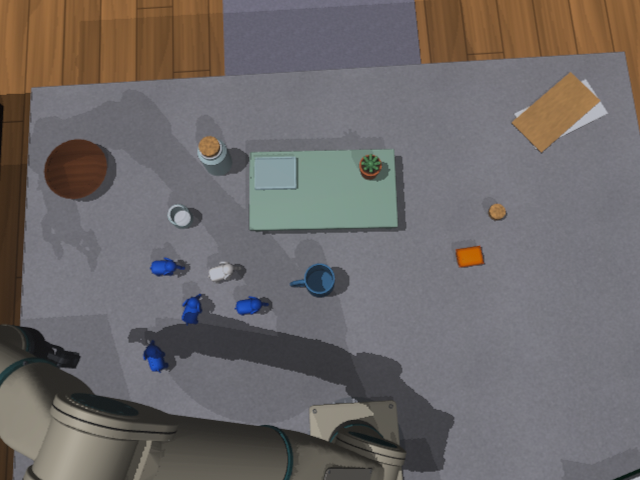

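The scene and top views show the shelf, with the tray in its left half (top 275,173) and the pot on the right (371,167). The mug is at (320,280) and the tall jar at (213,155).

Candidates in the top view:
- **Elephant:** white (221,272); blue look-alikes at (163,267), (192,309), (250,306) and (154,357). I choose the white one.
- **Jar:** small open (180,216) or tall corked (213,155). I choose the small one.
- **Cork:** loose (498,212) or the tall jar's fixed cork (209,147). I choose the loose one.
- **Case:** orange (470,257); nothing else looks like it.

```bash
cat > h.py <<'E'
from cell import *
import cv2,numpy as np
def pts(d,P):
    K,E=np.array(P["camera_matrix"]),np.array(P["extrinsics"])
    v,u=np.indices(d.shape); 
    c=np.stack([(u-K[0,2])/K[0,0]*d,(v-K[1,2])/K[1,1]*d,d],-1)
    return c@E[:3,:3].T+E[:3,3]
def cast(uv,z,P):
    K,E=np.array(P["camera_matrix"]),np.array(P["extrinsics"])
    uv=np.atleast_2d(uv).astype(float)
    r=np.c_[(uv[:,0]-K[0,2])/K[0,0],(uv[:,1]-K[1,2])/K[1,1],np.ones(len(uv))]@E[:3,:3].T
    return E[:3,3]+r*((z-E[2,3])/r[:,2])[:,None]
E
python3 - <<'E'
from h import *
np.set_printoptions(precision=1,suppress=True)
# windows u0,u1,v0,v1
W={"top":dict(ele=(200,240,258,288),jar=(163,196,200,232),cork=(485,512,200,224),case=(450,492,240,272),pot=(355,388,150,184),mug=(285,340,258,300),tall=(192,234,132,178),tray=(245,305,150,195),shelf=(244,402,145,236)),
"scene":dict(ele=(386,416,190,222),jar=(458,490,203,238),cork=(138,170,325,356),case=(154,196,280,312),pot=(305,342,258,304),mug=(295,340,198,246))}
for n in W:
    z=np.load(f"pics/{n}0.npz");P=camera_params(n);X=pts(z["d"],P)
    tz=X[...,2];print(n,"table z",np.median(tz[(np.abs(tz)<15)]))
    for k,(a,b,c,d) in W[n].items():
        x=X[c:d,a:b].reshape(-1,3)
        if k in("tray","shelf"):x=x[x[:,2]>55]
        elif k=="pot":x=x[x[:,2]>75]
        else:x=x[x[:,2]>8]
        lo,hi=np.percentile(x,[1,99],axis=0);t=x[x[:,2]>hi[2]-8]
        print(k,len(x),"lo",lo,"hi",hi,"mid",(lo+hi)/2,"topmid",np.median(t,axis=0), (t.min(0)+t.max(0))[:2]/2)
z=np.load("pics/top0.npz");P=camera_params("top");im=z["im"];hsv=cv2.cvtColor(im,cv2.COLOR_RGB2HSV)
print(hsv[200,320],hsv[173,275],hsv[272,220],hsv[257,470],hsv[216,180])
X=pts(z["d"],P);m=((abs(X[...,2]-65)<8)).astype(np.uint8);m[:,:240]=0;m[:,410:]=0;m[240:]=0;m[:140]=0
m=cv2.morphologyEx(m,cv2.MORPH_OPEN,np.ones((5,5)));c=max(cv2.findContours(m,0,2)[0],key=cv2.contourArea)
h=cv2.convexHull(c)[:,0];xy=cast(h,65,P)[:,:2].astype(np.float32);r=cv2.minAreaRect(xy);print("shelf",r,cv2.boxPoints(r))
for k,zz,sl in(("case",30,W["top"]["case"]),):
    a,b,c,d=sl;mm=((hsv[...,0]<14)&(hsv[...,1]>180)).astype(np.uint8);M=np.zeros_like(mm);M[c:d,a:b]=mm[c:d,a:b]
    q=np.argwhere(M&(X[...,2]>22))[:,::-1];print(k,cv2.minAreaRect(cast(q,28,P)[:,:2].astype(np.float32)))
a,b,c,d=W["top"]["ele"];q=np.zeros_like(m);q[c:d,a:b]=1
xx=X[(q>0)&(X[...,2]>12)][:,:2].astype(np.float32);print("ele",cv2.minAreaRect(xx),cv2.fitLine(xx,2,0,.01,.01).ravel())
img=np.hstack([cv2.resize(im[225:345,130:290],None,fx=2.5,fy=2.5,interpolation=2),cv2.resize(np.load("pics/scene0.npz")["im"][150:270,380:540],None,fx=2.5,fy=2.5,interpolation=2)])
cv2.imwrite("pics/crop1.png",img[...,::-1])
E
```

```text
top table z -1.7121014738065696
ele 402 lo [194.   47.6  13.7] hi [ 449.5  327.4 1426.5] mid [321.7 187.5 720.1] topmid [ 194.    47.6 1426.5] [194.   47.6]
jar 405 lo [194.   47.6   9.1] hi [ 602.6  423.3 1426.5] mid [398.3 235.5 717.8] topmid [ 194.    47.6 1426.5] [194.   47.6]
cork 229 lo [ 520.  -409.1   13.3] hi [ 558.7 -369.9   35.2] mid [ 539.3 -389.5   24.3] topmid [ 538.9 -390.4   30.2] [ 376.4 -180.4]
case 495 lo [ 394.7 -341.5    9.9] hi [ 455.5 -258.7  119.3] mid [ 425.1 -300.1   64.6] topmid [ 194.    47.6 1426.5] [194.   47.6]
pot 442 lo [ 194.  -100.7   79.2] hi [ 674.2   47.6 1426.5] mid [434.1 -26.6 752.8] topmid [ 194.    47.6 1426.5] [194.   47.6]
mug 511 lo [356.   27.4   8.2] hi [425.3 129.6  89.4] mid [390.7  78.5  48.8] topmid [386.4  58.7  84.3] [310.1  61. ]
tall 986 lo [685.1 269.   10.9] hi [745.3 336.7 126. ] mid [715.2 302.9  68.5] topmid [721.1 303.  120.4] [470.3 188.5]
tray 2426 lo [605.5  80.1  57.6] hi [718.6 216.5  80.5] mid [662.  148.3  69. ] topmid [660.2 161.4  76. ] [447.9 126.1]
shelf 11530 lo [ 512.  -135.5   56.4] hi [714.  216.  129.8] mid
[... 639 characters left out ...]
hi [1450.5  -56.2  849.2] mid [1041.5 -314.5  462.4] topmid [1450.5 -572.9  849.2] [1450.5 -572.9]
mug 1330 lo [358.9  20.9   9.3] hi [528.3 125.2  88.4] mid [443.6  73.1  48.9] topmid [398.6  55.7  83.4] [ 902.9 -238.8]
[ 75  43 154] [ 95  38 160] [115  15 191] [ 16 245 185] [112  15 188]
shelf ((614.1097412109375, 39.60563659667969), (357.4089050292969, 199.45565795898438), 87.67938232421875) [[ 507.2 -134.9]
 [ 706.5 -143. ]
 [ 721.   214.1]
 [ 521.7  222.2]]
case ((431.0405578613281, -309.2361755371094), (43.86832046508789, 59.48545455932617), 5.259528160095215)
ele ((333.8427734375, 171.75045776367188), (368.2908630371094, 65.60098266601562), 51.69750213623047) [  0.6   0.8 424.4 290. ]
```

View pics/crop1.png

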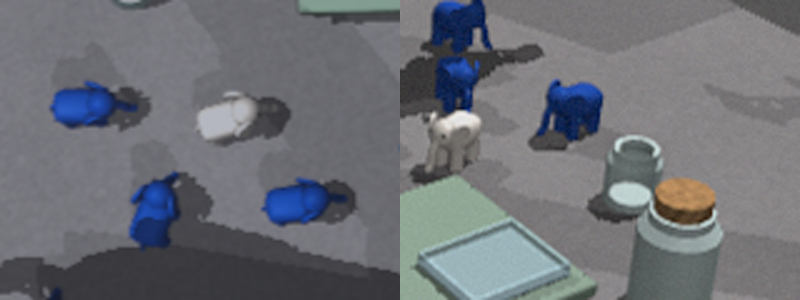

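The close crop confirms the white elephant (top 221,272), ringed by blue ones, and the small open jar (top 180,214) beside the tall corked one.

Run:
```python
from h import *
np.set_printoptions(precision=1,suppress=True)
P=camera_params("top")
print("jar rim",cast([[179,211]],60,P),"base",cast([[182,218]],0,P))
for k,u,v,z in(("ele",220,272,40),("tray",275,173,78),("pot",371,169,110),("pot",371,167,115)):print(k,cast([[u,v]],z,P))
w=camera_params("wrist");print(np.array(w["camera_matrix"]));print(np.array(w["extrinsics"]))
im,d=get_image("wrist");cv2.imwrite("pics/w0.png",im[...,::-1])
```

```text
jar rim [[581.5 390.8  60. ]] base [[579.6 398.5   0. ]]
ele [[428.3 298.2  40. ]]
tray [[657.4 151.6  78. ]]
pot [[641.8 -79.4 110. ]]
pot [[645.  -79.3 115. ]]
[[412.3   0.  321.9]
 [  0.  412.3 231.4]
 [  0.    0.    1. ]]
[[  0.4   0.9   0.3 185.5]
 [  0.9  -0.4  -0.1 628.1]
 [ -0.    0.3  -1.  372.6]
 [  0.    0.    0.    1. ]]
```

View pics/w0.png

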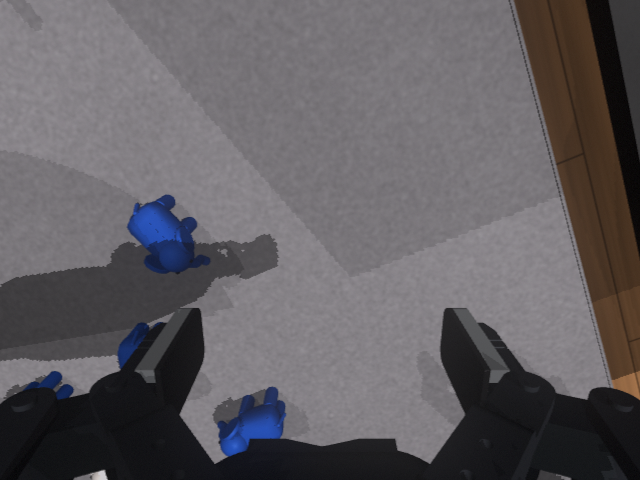

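Emit:
arm_command(
  deltas=[
    {"dx": 0.322, "dy": -0.203, "dz": -0.01, "yaw": -69, "jaw": 1},
    {"dx": 0.322, "dy": -0.203, "dz": -0.01, "yaw": -69, "jaw": 1},
    {"dx": 0.322, "dy": -0.203, "dz": -0.01, "yaw": -69, "jaw": 1},
    {"dx": 0.322, "dy": -0.203, "dz": -0.01, "yaw": -69, "jaw": 1},
    {"dx": 0.322, "dy": -0.203, "dz": -0.01, "yaw": -69, "jaw": 1},
    {"dx": 0.322, "dy": -0.203, "dz": -0.01, "yaw": -69, "jaw": 1},
    {"dx": 0.322, "dy": -0.203, "dz": -0.01, "yaw": -69, "jaw": 1},
    {"dx": 0.322, "dy": -0.203, "dz": -0.01, "yaw": -69, "jaw": 1},
    {"dx": 0.322, "dy": -0.203, "dz": -0.01, "yaw": -69, "jaw": 1},
    {"dx": 0.322, "dy": -0.203, "dz": -0.01, "yaw": -69, "jaw": 1},
    {"dx": 0.322, "dy": -0.203, "dz": -0.01, "yaw": -69, "jaw": 1},
  ],
)

```text
clock: 1.25
eef_pos: [578.1, 395.4, 220.9]
tool_rot: [-3.14, -0.001, 1.533]
force: [-0.3, -0.0, 0.3]
width: 85.4
gripper_force: 0.0
```

```bash
cat >> h.py <<'E'
def snap(n):
    s=read_state();P=camera_params("wrist");im,d=get_image("wrist")
    np.savez(f"pics/{n}.npz",im=im,d=d,K=P["camera_matrix"],E=P["extrinsics"]);cv2.imwrite(f"pics/{n}.png",im[...,::-1])
    print("t",round(s["clock"],2),"tcp",np.round(s["eef_pos"],1),"rot",np.round(s["tool_rot"],4),"w",round(s["width"],1))
    return im,d,P
E
python3 -c "
from h import *
snap('w1')"
```

```text
t 1.25 tcp [578.1 395.4 220.9] rot [-3.1396e+00 -9.0000e-04  1.5327e+00] w 85.4
```

View pics/w1.png

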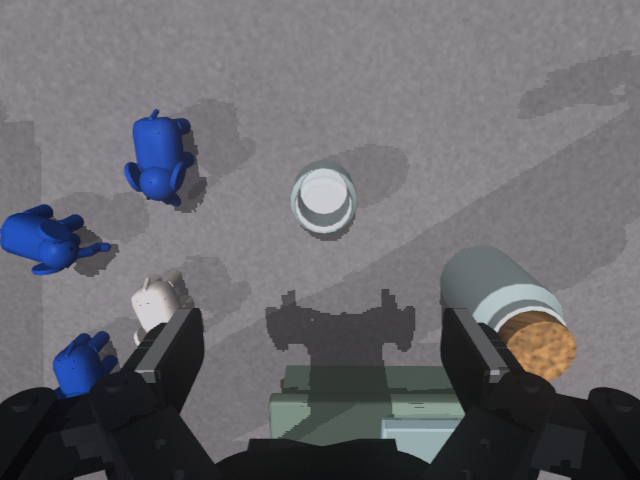

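The wrist view shows the open jar, upright, with its rim centred near (323,203) and its white inside floor at (323,190). The white elephant is at (158,302), and the shelf and tray start at the bottom.

```bash
cat >> h.py <<'E'
def load(n):
    z=np.load(f"pics/{n}.npz");P=dict(camera_matrix=z["K"],extrinsics=z["E"]);return z["im"],z["d"],P,pts(np.where(z["d"]>0,z["d"],np.nan),P)
def circ(m):  # outer ellipse of the mask
    c=max(cv2.findContours(m.astype(np.uint8),0,1)[0],key=cv2.contourArea);return cv2.fitEllipse(c)
E
python3 - <<'E'
from h import *
np.set_printoptions(precision=1,suppress=True)
im,d,P,X=load("w1");E=P["extrinsics"];print(E)
w=np.zeros(d.shape,bool);w[150:250,280:370]=1
t=X[(~w)&(abs(X[...,2])<12)];print("table",np.median(t[:,2]))
m=w&(X[...,2]>52)&(X[...,2]<70);print("n",m.sum(),"z",np.percentile(X[m][:,2],[5,50,95]))
e=circ(m);print(e,cast([e[0]],60,P))
x=X[m];print("rim pts mid",(np.percentile(x,1,axis=0)+np.percentile(x,99,axis=0))/2, np.percentile(x,99,axis=0)-np.percentile(x,1,axis=0))
print(cv2.minEnclosingCircle(x[:,:2].astype(np.float32)))
mb=w&(X[...,2]>5)&(X[...,2]<70);print("body",cv2.minEnclosingCircle(X[mb][:,:2].astype(np.float32)))
f=X[180:200,315:332];print("floor",np.nanmedian(f.reshape(-1,3),axis=0))
E
```

```text
[[  1.   -0.   -0.  581.7]
 [ -0.   -1.   -0.3 474.4]
 [ -0.    0.3  -1.  363.1]
 [  0.    0.    0.    1. ]]
table -0.3558455323677663
n 1340 z [53.5 59.2 60.5]
((322.98101806640625, 203.73789978027344), (56.56397247314453, 56.78306198120117), 41.9426383972168) [[579.3 398.4  60. ]]
rim pts mid [579.4 397.3  56.7] [42.1 42.   8.8]
((579.3624877929688, 397.63037109375), 22.434946060180664)
body ((579.1689453125, 396.8655700683594), 26.836162567138672)
floor [579.4 397.7   6. ]
```

Emit:
arm_command(
  deltas=[
    {"dy": 0.003, "dz": -0.05, "jaw": 1},
    {"dy": 0.003, "dz": -0.1, "jaw": 1},
    {"dy": 0.003, "dz": -0.13, "jaw": 1},
    {"dy": 0.003, "dz": -0.13, "jaw": 1},
    {"dy": 0.003, "dz": -0.13, "jaw": 1},
  ],
)

```text
invalid input at $.deltas[0]: expected keys dx, dy, dz, yaw, jaw
```

Emit:
arm_command(
  deltas=[
    {"dx": 0, "dy": 0.003, "dz": -0.05, "yaw": 0, "jaw": 1},
    {"dx": 0, "dy": 0.003, "dz": -0.1, "yaw": 0, "jaw": 1},
    {"dx": 0, "dy": 0.003, "dz": -0.13, "yaw": 0, "jaw": 1},
    {"dx": 0, "dy": 0.003, "dz": -0.13, "yaw": 0, "jaw": 1},
    {"dx": 0, "dy": 0.003, "dz": -0.13, "yaw": 0, "jaw": 1},
  ],
)

```text
clock: 1.8
eef_pos: [579.4, 397.9, 92.0]
tool_rot: [3.141, -0.001, 1.531]
force: [0.9, 0.2, 0.9]
width: 85.6
gripper_force: 0.0
```

Emit:
arm_command(
  deltas=[
    {"dx": 0, "dy": 0, "dz": -0.04, "yaw": 0, "jaw": 1},
    {"dx": 0, "dy": 0, "dz": -0.079, "yaw": 0, "jaw": 1},
    {"dx": 0, "dy": 0, "dz": -0.079, "yaw": 0, "jaw": 1},
    {"dx": 0, "dy": 0, "dz": -0.079, "yaw": 0, "jaw": 0.4},
    {"dx": 0, "dy": 0, "dz": -0.079, "yaw": 0, "jaw": 0.4},
    {"dx": 0, "dy": 0, "dz": -0.079, "yaw": 0, "jaw": 0.4},
    {"dx": 0, "dy": 0, "dz": -0.079, "yaw": 0, "jaw": 0.4},
    {"dx": 0, "dy": 0, "dz": -0.079, "yaw": 0, "jaw": 0.4},
  ],
)

```text
clock: 2.6
eef_pos: [582.0, 398.3, 16.4]
tool_rot: [3.137, -0.004, 1.53]
force: [-1.1, 0.0, 6.4]
width: 51.9
gripper_force: 63.8
```

Emit:
arm_command(
  deltas=[
    {"dx": 0, "dy": 0, "dz": 0.02, "yaw": 0, "jaw": 0.4},
    {"dx": 0, "dy": 0, "dz": 0.05, "yaw": 0, "jaw": 0.4},
    {"dx": 0, "dy": 0, "dz": 0.09, "yaw": 0, "jaw": 0.4},
    {"dx": 0, "dy": 0, "dz": 0.13, "yaw": 0, "jaw": 0.4},
    {"dx": 0, "dy": -0.03, "dz": 0.17, "yaw": 0, "jaw": 0.4},
    {"dx": 0, "dy": -0.07, "dz": 0.2, "yaw": 0, "jaw": 0.4},
    {"dx": 0, "dy": -0.12, "dz": 0.2, "yaw": 0, "jaw": 0.4},
    {"dx": 0, "dy": -0.17, "dz": 0.2, "yaw": 0, "jaw": 0.4},
    {"dx": 0, "dy": -0.2, "dz": 0.2, "yaw": 0, "jaw": 0.4},
    {"dx": 0, "dy": -0.2, "dz": 0.2, "yaw": 0, "jaw": 0.4},
    {"dx": 0, "dy": -0.2, "dz": 0.2, "yaw": 0, "jaw": 0.4},
  ],
)

```text
clock: 3.7
eef_pos: [580.5, 196.2, 214.1]
tool_rot: [3.139, -0.002, 1.527]
force: [1.0, 1.0, -1.4]
width: 51.8
gripper_force: 63.3
```

Run:
```python
from h import *
np.set_printoptions(precision=2,suppress=True)
snap("w2")
im,d,P,X=load("w2")
# shelf from top view and scene depth
for n in("top","scene"):
    z=np.load(f"pics/{n}0.npz");Q=camera_params(n);dd=np.where(z["d"]>0,z["d"],np.nan);Y=pts(dd,Q);hsv=cv2.cvtColor(z["im"],cv2.COLOR_RGB2HSV)
    roi=(Y[...,0]>490)&(Y[...,0]<740)&(Y[...,1]>-170)&(Y[...,1]<245)
    top=roi&(Y[...,2]>59)&(Y[...,2]<71)
    print(n,"shelf top z",np.nanmedian(Y[top][:,2]),"table",np.nanmedian(Y[abs(Y[...,2])<10][:,2]))
    m=cv2.morphologyEx((roi&(Y[...,2]>59)).astype(np.uint8),cv2.MORPH_OPEN,np.ones((3,3)))
    c=max(cv2.findContours(m,0,1)[0],key=cv2.contourArea)[:,0]
    r=cv2.minAreaRect(Y[top][:,:2].astype(np.float32));print(" rect",r)
    terr=roi&(Y[...,2]>68)&((hsv[...,0]<12)&(hsv[...,1]>120))
    x=Y[terr&(Y[...,1]<-20)];print(" pot",len(x),(np.percentile(x,2,axis=0)+np.percentile(x,98,axis=0))/2,cv2.minEnclosingCircle(x[:,:2].astype(np.float32)),"zmax",x[:,2].max())
    rim=x[x[:,2]>108];print(" rim",len(rim),cv2.minEnclosingCircle(rim[:,:2].astype(np.float32)))
    tr=roi&(Y[...,2]>74)&(Y[...,2]<84)&(Y[...,1]>80);x=Y[tr];print(" tray rim",len(x),np.median(x[:,2]),cv2.minAreaRect(x[:,:2].astype(np.float32)))
    # tray by colour
    blue=roi&(hsv[...,0]>85)&(hsv[...,0]<110)&(Y[...,1]>70);x=Y[blue];x=x[x[:,2]>60]
    print(" tray col",len(x),np.percentile(x[:,2],[5,50,95]),cv2.minAreaRect(x[:,:2].astype(np.float32)))
```

```text
t 3.7 tcp [580.5 196.2 214.1] rot [ 3.14 -0.    1.53] w 51.8
top shelf top z 63.53239759154326 table -1.7312646733447536
 rect ((614.5999145507812, 39.79838562011719), (359.3486328125, 201.5912322998047), 87.61244201660156)
 pot 97 [646.64 -76.99 110.96] ((649.447998046875, -76.79981231689453), 26.34644889831543) zmax 119.36699661944203
 rim 89 ((649.447998046875, -76.79981231689453), 26.34644889831543)
 tray rim 168 76.36052326894355 ((659.7297973632812, 153.25418090820312), (99.90878295898438, 82.19673156738281), 87.92803192138672)
 tray col 1368 [61.74 66.88 76.55] ((617.4862670898438, 160.32196044921875), (116.76936340332031, 195.70220947265625), 88.00068664550781)
scene shelf top z 64.88333451228078 table -0.46123560578973866
 rect ((617.6194458007812, 38.000946044921875), (363.27984619140625, 206.3801727294922), 87.76416778564453)
 pot 476 [661.46 -80.95  93.43] ((654.4364624023438, -79.13423919677734), 27.20185089111328) zmax 119.25360759757177
 rim 185 ((654.4364624023438, -79.13423919677734), 27.20185089111328)
 tray rim 327 77.06762240967805 ((661.74267578125, 151.85592651367188), (105.00850677490234, 86.84264373779297), 87.59092712402344)
 tray col 1320 [65.48 69.09 78.57] ((654.431396484375, 158.62416076660156), (117.93217468261719, 102.0616455078125), 87.55941009521484)
```

View pics/w2.png

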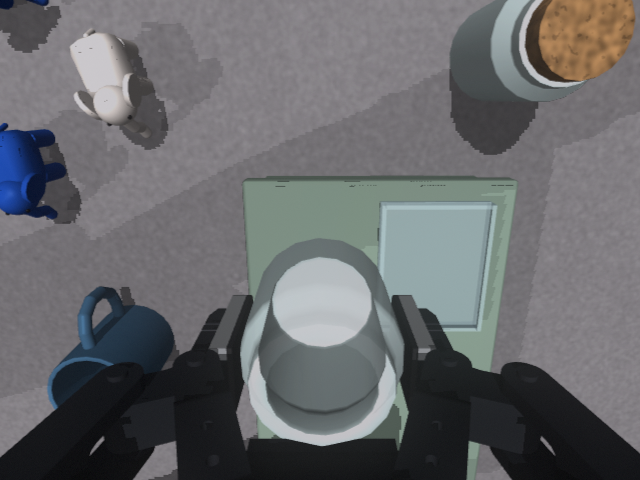

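The wrist view shows the jar held upright between the fingers and the tray's outline at (380..497, 202..330).

Run:
```python
from h import *
np.set_printoptions(precision=2,suppress=True)
im,d,P,X=load("w2")
z=X[...,2];w=np.zeros(d.shape,bool);w[160:340,360:530]=1
print("shelf z",np.nanmedian(z[190:198,260:500]),"tray floor",np.nanmedian(z[230:300,405:470]))
m=w&(z>74)&(z<84);x=X[m];print("rim",m.sum(),np.median(x[:,2]),cv2.minAreaRect(x[:,:2].astype(np.float32)))
m=w&(z>74)&(z<84);n,l,st,_=cv2.connectedComponentsWithStats(m.astype(np.uint8));k=1+np.argmax(st[1:,4]);x=X[l==k];print("main",st[k],cv2.minAreaRect(x[:,:2].astype(np.float32)),x.min(0),x.max(0))
# shelf left edge
s=(abs(z-65)<6);x=X[s];print("shelf ext",np.percentile(x,[.5,99.5],axis=0))
# jar in hand lowest
```

```text
shelf z 64.64261790430498 tray floor 67.73486282764941
rim 1949 77.49486576543359 ((661.2789306640625, 150.96786499023438), (101.12699127197266, 80.81774139404297), 87.37117004394531)
main [ 378  204  119  128 1949] ((661.2789306640625, 150.96786499023438), (101.12699127197266, 80.81774139404297), 87.37117004394531) [621.09  99.5   74.  ] [703.36 202.76  79.93]
shelf ext [[361.83 -45.92  59.49]
 [720.08 312.08  70.53]]
```

Emit:
arm_command(
  deltas=[
    {"dx": 0.01, "dy": -0.025, "dz": 0, "yaw": 0, "jaw": 0.4},
    {"dx": 0.028, "dy": -0.06, "dz": 0, "yaw": 0, "jaw": 0.4},
    {"dx": 0.046, "dy": -0.1, "dz": 0, "yaw": 0, "jaw": 0.4},
    {"dx": 0.064, "dy": -0.135, "dz": 0, "yaw": 0, "jaw": 0.4},
    {"dx": 0.076, "dy": -0.16, "dz": -0.02, "yaw": 0, "jaw": 0.4},
    {"dx": 0.076, "dy": -0.16, "dz": -0.06, "yaw": 0, "jaw": 0.4},
    {"dx": 0.076, "dy": -0.16, "dz": -0.1, "yaw": 0, "jaw": 0.4},
    {"dx": 0.076, "dy": -0.16, "dz": -0.12, "yaw": 0, "jaw": 0.4},
    {"dx": 0.076, "dy": -0.16, "dz": -0.12, "yaw": 0, "jaw": 0.4},
    {"dx": 0.076, "dy": -0.16, "dz": -0.12, "yaw": 0, "jaw": 0.4},
  ],
)

```text
clock: 4.75
eef_pos: [656.6, 38.3, 92.8]
tool_rot: [3.141, -0.001, 1.532]
force: [-0.2, -0.2, -0.5]
width: 51.6
gripper_force: 63.3
```

Emit:
arm_command(
  deltas=[
    {"dx": 0, "dy": -0.001, "dz": -0.008, "yaw": 0, "jaw": 0.4},
    {"dx": 0, "dy": -0.001, "dz": -0.011, "yaw": 0, "jaw": 0.4},
    {"dx": 0, "dy": -0.001, "dz": -0.012, "yaw": 0, "jaw": 0.4},
    {"dx": 0, "dy": -0.001, "dz": -0.012, "yaw": 0, "jaw": 0.4},
  ],
)

```text
clock: 5.15
eef_pos: [656.2, 35.8, 81.4]
tool_rot: [3.14, -0.0, 1.53]
force: [-0.7, 0.8, 3.2]
width: 52.1
gripper_force: 63.6
```

Emit:
arm_command(
  deltas=[
    {"dx": 0, "dy": 0, "dz": -0.001, "yaw": 0, "jaw": 0.4},
    {"dx": 0, "dy": 0, "dz": -0.002, "yaw": 0, "jaw": 0.4},
    {"dx": 0, "dy": 0, "dz": -0.002, "yaw": 0, "jaw": 0.4},
  ],
)

```text
clock: 5.45
eef_pos: [656.3, 35.8, 81.3]
tool_rot: [3.14, -0.001, 1.529]
force: [-5.8, 1.0, 15.8]
width: 51.6
gripper_force: 65.1
```

Emit:
arm_command(
  deltas=[
    {"dx": 0, "dy": 0, "dz": 0.001, "yaw": 0, "jaw": 0.4},
    {"dx": 0, "dy": 0, "dz": 0.001, "yaw": 0, "jaw": 0.75},
    {"dx": 0, "dy": 0, "dz": 0.001, "yaw": 0, "jaw": 1},
    {"dx": 0, "dy": 0, "dz": 0.001, "yaw": 0, "jaw": 1},
    {"dx": 0, "dy": 0, "dz": 0.03, "yaw": 0, "jaw": 1},
    {"dx": 0, "dy": 0, "dz": 0.07, "yaw": 0, "jaw": 1},
    {"dx": 0, "dy": 0, "dz": 0.12, "yaw": 0, "jaw": 1},
    {"dx": 0, "dy": 0, "dz": 0.17, "yaw": 0, "jaw": 1},
    {"dx": 0, "dy": 0, "dz": 0.17, "yaw": 0, "jaw": 1},
    {"dx": 0, "dy": 0, "dz": 0.17, "yaw": 0, "jaw": 1},
  ],
)

```text
clock: 6.45
eef_pos: [656.4, 35.7, 249.5]
tool_rot: [3.139, -0.001, 1.53]
force: [-0.5, -1.0, 0.5]
width: 85.5
gripper_force: 0.0
```

Run:
```python
from h import *
np.set_printoptions(precision=2,suppress=True)
snap("w3")
im,d,P,X=load("w3");z=X[...,2]
m=(z>119)&(z<130)&(abs(X[...,0]-656)<40)&(abs(X[...,1]-37)<40)
x=X[m];print(len(x),np.median(x[:,2]),cv2.minEnclosingCircle(x[:,:2].astype(np.float32)));e=circ(m);print(e,cast([e[0]],125,P))
```

```text
t 6.45 tcp [656.4  35.7 249.5] rot [ 3.14 -0.    1.53] w 85.5
1587 124.26176113820293 ((656.4849243164062, 34.70969009399414), 21.94822883605957)
((320.6756286621094, 220.8028106689453), (61.867454528808594, 63.123748779296875), 92.18865203857422) [[656.48  35.99 125.  ]]
```

View pics/w3.png

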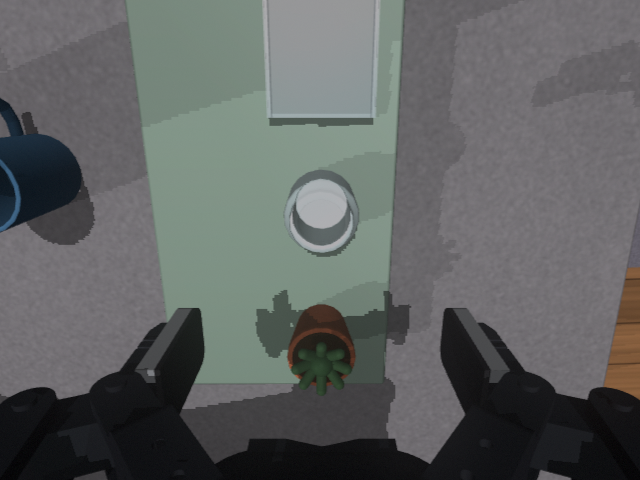

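The jar stands upright on the shelf (rim 321,221) between the tray edge (320,118) and the pot (321,340). I check the midpoint in this same frame.

Run:
```python
from h import *
np.set_printoptions(precision=2,suppress=True)
im,d,P,X=load("w3");z=X[...,2];hsv=cv2.cvtColor(im,cv2.COLOR_RGB2HSV)
w=np.zeros(d.shape,bool);w[290:395,270:370]=1
m=w&(hsv[...,0]<14)&(hsv[...,1]>100)&(z>105)&(z<122);x=X[m];print("pot rim",len(x),np.median(x[:,2]),cv2.minEnclosingCircle(x[:,:2].astype(np.float32)))
m=w&(hsv[...,0]<14)&(hsv[...,1]>100)&(z>70);x=X[m];print("pot all",cv2.minEnclosingCircle(x[:,:2].astype(np.float32)))
m=(z>74)&(z<84)&(X[...,1]>85);m[130:]=0;m[:,:255]=0;m[:,390:]=0;x=X[m]
print("tray rim",len(x),np.percentile(x,[.5,99.5],axis=0))
e=x[(x[:,1]<104)];print("tray near-edge: centre x",np.percentile(e[:,0],[1,99]),"y",np.percentile(e[:,1],[2,50]))
```

```text
pot rim 893 114.34726292186855 ((652.041015625, -78.3700942993164), 27.069683074951172)
pot all ((652.041015625, -78.3700942993164), 27.069683074951172)
tray rim 1536 [[619.61  99.99  74.13]
 [701.94 178.66  79.56]]
tray near-edge: centre x [620.8 698.6] y [100.  102.3]
```

The jar is within 1 mm of the midpoint, so I go on to the cork.

Emit:
arm_command(
  deltas=[
    {"dx": -0.01, "dy": -0.04, "dz": 0, "yaw": 0, "jaw": 1},
    {"dx": -0.115, "dy": -0.427, "dz": -0.04, "yaw": 0, "jaw": 1},
    {"dx": -0.115, "dy": -0.427, "dz": -0.04, "yaw": 0, "jaw": 1},
    {"dx": -0.115, "dy": -0.427, "dz": -0.04, "yaw": 0, "jaw": 1},
    {"dx": -0.115, "dy": -0.427, "dz": -0.04, "yaw": 0, "jaw": 1},
    {"dx": -0.115, "dy": -0.427, "dz": -0.04, "yaw": 0, "jaw": 1},
    {"dx": -0.115, "dy": -0.427, "dz": -0.04, "yaw": 0, "jaw": 1},
    {"dx": -0.115, "dy": -0.427, "dz": -0.04, "yaw": 0, "jaw": 1},
    {"dx": -0.115, "dy": -0.427, "dz": -0.04, "yaw": 0, "jaw": 1},
    {"dx": -0.115, "dy": -0.427, "dz": -0.04, "yaw": 0, "jaw": 1},
    {"dx": -0.115, "dy": -0.427, "dz": -0.04, "yaw": 0, "jaw": 1},
    {"dx": -0.115, "dy": -0.427, "dz": -0.04, "yaw": 0, "jaw": 1},
  ],
)

```text
clock: 7.7
eef_pos: [541.0, -389.2, 206.5]
tool_rot: [-3.14, -0.003, 1.531]
force: [0.2, 0.5, 0.3]
width: 85.2
gripper_force: 0.0
```

Run:
```python
from h import *
np.set_printoptions(precision=2,suppress=True)
snap("w4")
im,d,P,X=load("w4");z=X[...,2];hsv=cv2.cvtColor(im,cv2.COLOR_RGB2HSV)
print("table",np.nanmedian(z[abs(z)<10]))
m=(abs(X[...,0]-541)<35)&(abs(X[...,1]+391)<35)&(z>20)&(z<40);x=X[m]
print("cork",len(x),np.percentile(x[:,2],[5,50,95]),cv2.minEnclosingCircle(x[:,:2].astype(np.float32)));e=circ(m);print(e,cast([e[0]],30,P))
m=(abs(X[...,0]-434)<45)&(abs(X[...,1]+311)<50)&(z>15)&(z<40);x=X[m]
print("case",len(x),np.percentile(x[:,2],[5,50,95]) if len(x) else 0);x=x[x[:,2]>15]
if len(x):print(cv2.minAreaRect(x[:,:2].astype(np.float32)))
```

```text
t 7.7 tcp [ 541.  -389.2  206.5] rot [-3.14 -0.    1.53] w 85.2
table -0.31531282675729244
cork 1939 [27.87 29.58 30.76] ((540.6519775390625, -392.717041015625), 20.029918670654297)
((321.4303283691406, 205.7022247314453), (48.5408821105957, 49.23217010498047), 176.1260223388672) [[ 540.77 -391.3    30.  ]]
case 5221 [19.89 28.41 30.36]
((433.109619140625, -313.1916198730469), (46.96113586425781, 62.500911712646484), 4.9397053718566895)
```

View pics/w4.png

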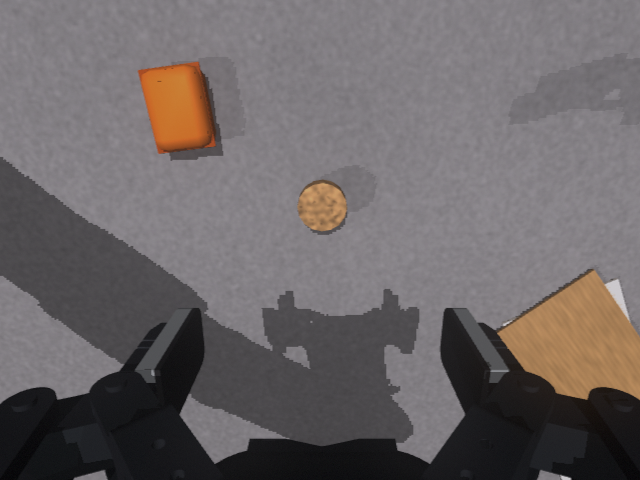

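The wrist view shows the cork upright at (322,206) and the orange case at (180,108). I descend on the cork's head.

Emit:
arm_command(
  deltas=[
    {"dx": 0, "dy": -0.001, "dz": -0.05, "yaw": 0, "jaw": 1},
    {"dx": 0, "dy": -0.001, "dz": -0.1, "yaw": 0, "jaw": 1},
    {"dx": 0, "dy": -0.001, "dz": -0.15, "yaw": 0, "jaw": 0.8},
    {"dx": 0, "dy": -0.001, "dz": -0.18, "yaw": 0, "jaw": 0.7},
    {"dx": 0, "dy": -0.001, "dz": -0.191, "yaw": 0, "jaw": 0.7},
    {"dx": 0, "dy": -0.001, "dz": -0.191, "yaw": 0, "jaw": 0.7},
    {"dx": 0, "dy": -0.001, "dz": -0.191, "yaw": 0, "jaw": 0.7},
  ],
)

```text
clock: 8.45
eef_pos: [542.3, -392.5, 19.0]
tool_rot: [3.139, 0.001, 1.531]
force: [-0.2, -0.2, 0.3]
width: 59.8
gripper_force: 0.0
```

Emit:
arm_command(
  deltas=[
    {"dx": 0, "dy": 0, "dz": -0.002, "yaw": 0, "jaw": 0.7},
    {"dx": 0, "dy": 0, "dz": -0.002, "yaw": 0, "jaw": 0.25},
    {"dx": 0, "dy": 0, "dz": -0.002, "yaw": 0, "jaw": 0.25},
    {"dx": 0, "dy": 0, "dz": -0.002, "yaw": 0, "jaw": 0.25},
    {"dx": 0, "dy": 0, "dz": -0.002, "yaw": 0, "jaw": 0.25},
  ],
)

```text
clock: 8.95
eef_pos: [541.6, -392.8, 17.2]
tool_rot: [3.139, 0.001, 1.529]
force: [-1.3, 1.5, 6.6]
width: 36.8
gripper_force: 59.5
```

Emit:
arm_command(
  deltas=[
    {"dx": 0, "dy": 0, "dz": 0.03, "yaw": 0, "jaw": 0.25},
    {"dx": 0, "dy": 0, "dz": 0.07, "yaw": 0, "jaw": 0.25},
    {"dx": 0, "dy": 0, "dz": 0.11, "yaw": 0, "jaw": 0.25},
    {"dx": 0.005, "dy": 0.02, "dz": 0.15, "yaw": 0, "jaw": 0.25},
    {"dx": 0.016, "dy": 0.06, "dz": 0.19, "yaw": 0, "jaw": 0.25},
    {"dx": 0.027, "dy": 0.1, "dz": 0.2, "yaw": 0, "jaw": 0.25},
    {"dx": 0.038, "dy": 0.14, "dz": 0.2, "yaw": 0, "jaw": 0.25},
    {"dx": 0.049, "dy": 0.18, "dz": 0.2, "yaw": 0, "jaw": 0.25},
    {"dx": 0.06, "dy": 0.22, "dz": 0.2, "yaw": 0, "jaw": 0.25},
    {"dx": 0.071, "dy": 0.26, "dz": 0.2, "yaw": 0, "jaw": 0.25},
    {"dx": 0.082, "dy": 0.3, "dz": 0.2, "yaw": 0, "jaw": 0.25},
    {"dx": 0.092, "dy": 0.34, "dz": 0.2, "yaw": 0, "jaw": 0.25},
    {"dx": 0.103, "dy": 0.38, "dz": 0.2, "yaw": 0, "jaw": 0.25},
    {"dx": 0.11, "dy": 0.41, "dz": 0.2, "yaw": 0, "jaw": 0.25},
    {"dx": 0.115, "dy": 0.428, "dz": 0.2, "yaw": 0, "jaw": 0.25},
    {"dx": 0.115, "dy": 0.428, "dz": 0.18, "yaw": 0, "jaw": 0.25},
    {"dx": 0.115, "dy": 0.428, "dz": 0.15, "yaw": 0, "jaw": 0.25},
    {"dx": 0.115, "dy": 0.428, "dz": 0.145, "yaw": 0, "jaw": 0.25},
    {"dx": 0.115, "dy": 0.428, "dz": 0.145, "yaw": 0, "jaw": 0.25},
  ],
)

```text
clock: 10.85
eef_pos: [655.1, 34.6, 159.8]
tool_rot: [-3.14, 0.001, 1.528]
force: [0.4, 0.6, -0.9]
width: 36.8
gripper_force: 60.2
```

Run:
```python
from h import *
np.set_printoptions(precision=2,suppress=True)
snap("w5")
im,d,P,X=load("w5");z=X[...,2];hsv=cv2.cvtColor(im,cv2.COLOR_RGB2HSV)
m=(hsv[...,0]>5)&(hsv[...,0]<20)&(hsv[...,1]>90);m[:,:220]=0;m[:,420:]=0;m[:150]=0
q=np.argwhere(m&(z>125));print(len(q),q.min(0),q.max(0));x=X[m&(z>125)];print(np.percentile(x,[1,50,99],axis=0))
```

```text
t 10.85 tcp [655.1  34.6 159.8] rot [-3.14  0.    1.53] w 36.8
9616 [263 270] [441 384]
[[638.03  16.83 158.74]
 [655.85  38.48 172.11]
 [673.75  54.56 181.56]]
```

View pics/w5.png

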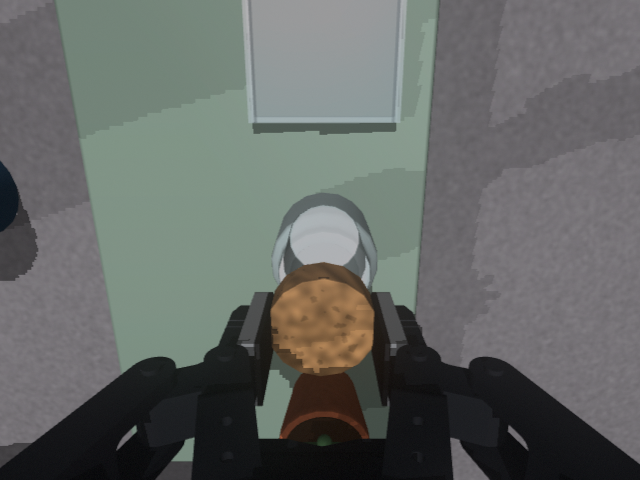

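Run:
```python
from h import *
np.set_printoptions(precision=2,suppress=True)
im,d,P,X=load("w5");z=X[...,2];hsv=cv2.cvtColor(im,cv2.COLOR_RGB2HSV)
m=(hsv[...,0]>5)&(hsv[...,0]<20)&(hsv[...,1]>90);m[:,:262]=0;m[:,385:]=0;m[:250]=0;m[395:]=0
k=m&(z>155)&(z<185);x=X[k];print("z",np.percentile(x[:,2],[2,50,80,98]));t=x[x[:,2]>np.median(x[:,2])-3];print(cv2.minEnclosingCircle(t[:,:2].astype(np.float32)),np.percentile(t,[1,99],axis=0).mean(0))
def fit(x):
    A=np.c_[2*x,np.ones(len(x))];s=np.linalg.lstsq(A,(x**2).sum(1),rcond=None)[0];return s[:2],np.sqrt(s[2]+s[:2]@s[:2])
s=(z>121)&(z<128)&(abs(X[...,0]-656)<30)&(abs(X[...,1]-36)<30);x=X[s][:,:2];r=np.hypot(*(x-[656.5,35.7]).T);print("rim",len(x),fit(x[r>14]),np.percentile(r,[1,50,99]),np.median(X[s][:,2]))
```

```text
z [159.97 172.1  172.63 173.37]
((655.4087524414062, 34.88441467285156), 20.396413803100586) [655.75  35.41 171.74]
rim 1738 (array([656.48,  35.66]), np.float64(18.838785810126367)) [15.36 18.93 21.49] 124.25610741345172
```

Emit:
arm_command(
  deltas=[
    {"dx": 0.001, "dy": 0.001, "dz": -0.01, "yaw": 0, "jaw": 0.25},
    {"dx": 0.001, "dy": 0.001, "dz": -0.018, "yaw": 0, "jaw": 0.25},
    {"dx": 0.001, "dy": 0.001, "dz": -0.024, "yaw": 0, "jaw": 0.25},
    {"dx": 0.001, "dy": 0.001, "dz": -0.028, "yaw": 0, "jaw": 0.25},
    {"dx": 0.001, "dy": 0.001, "dz": -0.028, "yaw": 0, "jaw": 0.25},
  ],
)

```text
clock: 11.4
eef_pos: [656.3, 36.7, 131.6]
tool_rot: [-3.14, 0.0, 1.529]
force: [0.7, 0.1, -0.5]
width: 36.4
gripper_force: 60.2
```

Emit:
arm_command(
  deltas=[
    {"dx": 0, "dy": 0, "dz": -0.002, "yaw": 0, "jaw": 0.25},
    {"dx": 0, "dy": 0, "dz": -0.003, "yaw": 0, "jaw": 0.25},
    {"dx": 0, "dy": 0, "dz": -0.004, "yaw": 0, "jaw": 0.25},
    {"dx": 0, "dy": 0, "dz": -0.004, "yaw": 0, "jaw": 0.25},
  ],
)

```text
clock: 11.8
eef_pos: [656.8, 36.5, 128.4]
tool_rot: [3.141, 0.0, 1.529]
force: [-0.2, -1.2, -1.1]
width: 36.5
gripper_force: 60.2
```

Emit:
arm_command(
  deltas=[
    {"dx": 0, "dy": 0, "dz": -0.001, "yaw": 0, "jaw": 0.25},
    {"dx": 0, "dy": 0, "dz": -0.002, "yaw": 0, "jaw": 0.25},
    {"dx": 0, "dy": 0, "dz": -0.002, "yaw": 0, "jaw": 0.25},
  ],
)

```text
clock: 12.1
eef_pos: [657.4, 36.6, 127.6]
tool_rot: [3.14, -0.0, 1.529]
force: [-2.3, -1.9, 6.0]
width: 36.7
gripper_force: 60.8
```

Emit:
arm_command(
  deltas=[
    {"dx": 0, "dy": 0, "dz": 0, "yaw": 0, "jaw": 0.5},
    {"dx": 0, "dy": 0, "dz": 0, "yaw": 0, "jaw": 0.7},
    {"dx": 0, "dy": 0, "dz": 0, "yaw": 0, "jaw": 0.8},
    {"dx": 0, "dy": 0, "dz": 0.03, "yaw": 0, "jaw": 0.9},
    {"dx": 0, "dy": 0, "dz": 0.08, "yaw": 0, "jaw": 1},
    {"dx": 0, "dy": 0, "dz": 0.12, "yaw": 0, "jaw": 1},
    {"dx": 0, "dy": 0, "dz": 0.12, "yaw": 0, "jaw": 1},
    {"dx": 0, "dy": 0, "dz": 0.12, "yaw": 0, "jaw": 1},
  ],
)

```text
clock: 12.9
eef_pos: [657.1, 36.9, 247.1]
tool_rot: [3.14, -0.001, 1.53]
force: [-0.7, 0.4, -0.7]
width: 85.5
gripper_force: 0.0
```

Run:
```python
from h import *
np.set_printoptions(precision=2,suppress=True)
snap("w6")
im,d,P,X=load("w6");z=X[...,2]
m=(z>130)&(z<150)&(abs(X[...,0]-656)<30)&(abs(X[...,1]-36)<30);x=X[m];t=x[x[:,2]>137]
print(np.percentile(x[:,2],[2,50,98]),cv2.minEnclosingCircle(t[:,:2].astype(np.float32)));A=np.c_[t[:,:2]-t[:,:2].mean(0),np.ones(len(t))];print("tilt deg",np.degrees(np.linalg.lstsq(A,t[:,2],rcond=None)[0][:2]))
m=(z>74)&(z<122)&(abs(X[...,0]-656)<30)&(abs(X[...,1]-36)<30);x=X[m];print("body",cv2.minEnclosingCircle(x[:,:2].astype(np.float32)))
cv2.imwrite("pics/c6.png",cv2.resize(im[130:400,200:440],None,fx=2,fy=2)[...,::-1])
```

```text
t 12.9 tcp [657.1  36.9 247.1] rot [ 3.14 -0.    1.53] w 85.5
[133.08 139.89 141.3 ] ((656.835693359375, 35.57709884643555), 20.02709197998047)
tilt deg [0.48 0.76]
body ((656.3951416015625, 35.011722564697266), 26.75190544128418)
```

View pics/c6.png

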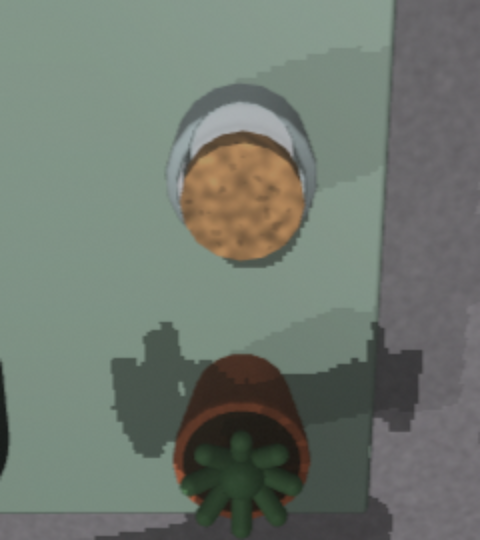

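The jar is closed: the cork head is level and its top reads z≈140, close to the 141 expected. Next is the case.

Emit:
arm_command(
  deltas=[
    {"dx": -0.224, "dy": -0.35, "dz": 0, "yaw": 7.3, "jaw": 1},
    {"dx": -0.224, "dy": -0.35, "dz": 0, "yaw": 7.3, "jaw": 1},
    {"dx": -0.224, "dy": -0.35, "dz": 0, "yaw": 7.3, "jaw": 1},
    {"dx": -0.224, "dy": -0.35, "dz": 0, "yaw": 7.3, "jaw": 1},
    {"dx": -0.224, "dy": -0.35, "dz": 0, "yaw": 7.3, "jaw": 1},
    {"dx": -0.224, "dy": -0.35, "dz": 0, "yaw": 7.3, "jaw": 1},
    {"dx": -0.224, "dy": -0.35, "dz": 0, "yaw": 7.3, "jaw": 1},
    {"dx": -0.224, "dy": -0.35, "dz": -0.08, "yaw": 7.3, "jaw": 1},
    {"dx": -0.224, "dy": -0.35, "dz": -0.12, "yaw": 7.3, "jaw": 1},
    {"dx": -0.224, "dy": -0.35, "dz": -0.12, "yaw": 7.3, "jaw": 1},
    {"dx": -0.224, "dy": -0.35, "dz": -0.12, "yaw": 7.3, "jaw": 1},
  ],
)

```text
clock: 14.05
eef_pos: [427.2, -312.4, 121.1]
tool_rot: [-3.131, -0.007, 1.653]
force: [-0.2, 0.4, 0.6]
width: 85.8
gripper_force: 0.0
```

Run:
```python
from h import *
np.set_printoptions(precision=2,suppress=True)
snap("w7")
im,d,P,X=load("w7");z=X[...,2];hsv=cv2.cvtColor(im,cv2.COLOR_RGB2HSV)
m=(hsv[...,0]<20)&(hsv[...,1]>200)&(abs(X[...,0]-433)<60)&(abs(X[...,1]+313)<60)&(z>12)&(z<40);x=X[m]
print(len(x),np.percentile(x[:,2],[5,50,98]),cv2.minAreaRect(x[:,:2].astype(np.float32)));t=x[x[:,2]>26];print(cv2.minAreaRect(t[:,:2].astype(np.float32)))
```

```text
t 14.05 tcp [ 427.2 -312.4  121.1] rot [-3.13 -0.01  1.65] w 85.8
4882 [26.84 29.21 30.81] ((433.3841247558594, -313.4874267578125), (40.7386360168457, 59.839454650878906), 6.111390590667725)
((433.10723876953125, -311.49835205078125), (40.55196762084961, 54.22370910644531), 6.008286476135254)
```

Emit:
arm_command(
  deltas=[
    {"dx": 0, "dy": 0, "dz": -0.04, "yaw": 0, "jaw": 1},
    {"dx": 0, "dy": 0, "dz": -0.08, "yaw": 0, "jaw": 1},
    {"dx": 0, "dy": 0, "dz": -0.112, "yaw": 0, "jaw": 1},
    {"dx": 0, "dy": 0, "dz": -0.112, "yaw": 0, "jaw": 1},
    {"dx": 0, "dy": 0, "dz": -0.112, "yaw": 0, "jaw": 1},
  ],
)

```text
clock: 14.6
eef_pos: [434.1, -312.9, 15.6]
tool_rot: [3.14, 0.0, 1.658]
force: [0.1, 0.5, -0.1]
width: 85.2
gripper_force: 0.0
```

Emit:
arm_command(
  deltas=[
    {"dx": 0, "dy": 0, "dz": 0, "yaw": 0, "jaw": 0.3},
    {"dx": 0, "dy": 0, "dz": 0, "yaw": 0, "jaw": 0.3},
    {"dx": 0, "dy": 0, "dz": 0, "yaw": 0, "jaw": 0.3},
    {"dx": 0, "dy": 0, "dz": 0, "yaw": 0, "jaw": 0.3},
    {"dx": 0, "dy": 0, "dz": 0, "yaw": 0, "jaw": 0.3},
    {"dx": 0, "dy": 0, "dz": 0.02, "yaw": 0, "jaw": 0.3},
    {"dx": 0, "dy": 0, "dz": 0.05, "yaw": 0, "jaw": 0.3},
    {"dx": 0, "dy": 0, "dz": 0.09, "yaw": 0, "jaw": 0.3},
    {"dx": 0, "dy": 0, "dz": 0.13, "yaw": 0, "jaw": 0.3},
    {"dx": 0, "dy": 0, "dz": 0.18, "yaw": 0, "jaw": 0.3},
    {"dx": 0, "dy": 0, "dz": 0.22, "yaw": 0, "jaw": 0.3},
    {"dx": 0, "dy": 0, "dz": 0.22, "yaw": 0, "jaw": 0.3},
  ],
)

```text
clock: 15.8
eef_pos: [435.4, -315.7, 240.6]
tool_rot: [3.132, 0.007, 1.657]
force: [0.2, -1.7, -0.1]
width: 44.5
gripper_force: 62.1
```

Emit:
arm_command(
  deltas=[
    {"dx": 0.01, "dy": 0.02, "dz": 0, "yaw": -2, "jaw": 0.3},
    {"dx": 0.03, "dy": 0.06, "dz": 0, "yaw": -4, "jaw": 0.3},
    {"dx": 0.05, "dy": 0.1, "dz": 0, "yaw": -6, "jaw": 0.3},
    {"dx": 0.07, "dy": 0.14, "dz": 0, "yaw": -7.4, "jaw": 0.3},
    {"dx": 0.09, "dy": 0.18, "dz": 0, "yaw": -7.4, "jaw": 0.3},
    {"dx": 0.11, "dy": 0.22, "dz": 0, "yaw": -7.4, "jaw": 0.3},
    {"dx": 0.13, "dy": 0.26, "dz": 0, "yaw": -7.4, "jaw": 0.3},
    {"dx": 0.15, "dy": 0.3, "dz": 0, "yaw": -7.4, "jaw": 0.3},
    {"dx": 0.17, "dy": 0.34, "dz": 0, "yaw": -7.4, "jaw": 0.3},
    {"dx": 0.19, "dy": 0.38, "dz": 0, "yaw": -7.4, "jaw": 0.3},
    {"dx": 0.21, "dy": 0.42, "dz": 0, "yaw": -7.4, "jaw": 0.3},
    {"dx": 0.222, "dy": 0.45, "dz": 0, "yaw": -7.4, "jaw": 0.3},
    {"dx": 0.228, "dy": 0.465, "dz": 0, "yaw": -7.4, "jaw": 0.3},
    {"dx": 0.228, "dy": 0.465, "dz": -0.02, "yaw": -7.4, "jaw": 0.3},
    {"dx": 0.228, "dy": 0.465, "dz": -0.06, "yaw": -7.4, "jaw": 0.3},
    {"dx": 0.228, "dy": 0.465, "dz": -0.1, "yaw": -7.4, "jaw": 0.3},
    {"dx": 0.228, "dy": 0.465, "dz": -0.11, "yaw": -7.4, "jaw": 0.3},
    {"dx": 0.228, "dy": 0.465, "dz": -0.11, "yaw": -7.4, "jaw": 0.3},
  ],
)

```text
clock: 17.6
eef_pos: [659.3, 150.4, 122.8]
tool_rot: [-3.138, 0.002, 1.526]
force: [-0.5, -0.2, -1.0]
width: 44.2
gripper_force: 62.1
```

Run:
```python
from h import *
np.set_printoptions(precision=2,suppress=True)
snap("w8")
im,d,P,X=load("w8");z=X[...,2];hsv=cv2.cvtColor(im,cv2.COLOR_RGB2HSV)
m=(hsv[...,0]<20)&(hsv[...,1]>200)&(z>95)&(X[...,1]>90)&(abs(X[...,0]-660)<35);x=X[m]
print(len(x),np.percentile(x,[1,50,99],axis=0),cv2.minAreaRect(x[:,:2].astype(np.float32)));
t=x[x[:,2]>np.percentile(x[:,2],60)-3];A=np.c_[t[:,:2]-t[:,:2].mean(0),np.ones(len(t))];print("tilt",np.degrees(np.linalg.lstsq(A,t[:,2],rcond=None)[0][:2]))
```

```text
t 17.6 tcp [659.3 150.4 122.8] rot [-3.14  0.    1.53] w 44.2
13631 [[639.44 125.86 128.39]
 [660.81 153.53 135.65]
 [680.61 178.06 137.26]] ((660.3218383789062, 150.35018920898438), (59.277374267578125, 45.6529426574707), 86.27594757080078)
tilt [-0.51 -0.36]
```

View pics/w8.png

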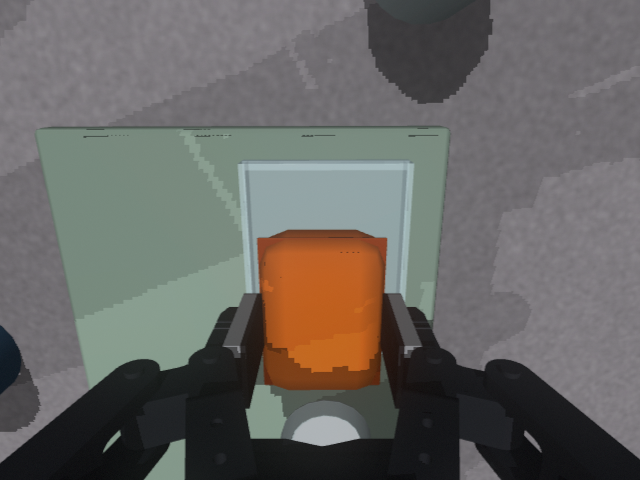

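The view shows the case held level over the tray (tray rim 240..412, 163 and down).

Emit:
arm_command(
  deltas=[
    {"dx": 0.001, "dy": 0, "dz": -0.015, "yaw": 0, "jaw": 0.3},
    {"dx": 0.001, "dy": 0, "dz": -0.028, "yaw": 0, "jaw": 0.3},
    {"dx": 0.001, "dy": 0, "dz": -0.035, "yaw": 0, "jaw": 0.3},
    {"dx": 0.001, "dy": 0, "dz": -0.037, "yaw": 0, "jaw": 0.3},
    {"dx": 0.001, "dy": 0, "dz": -0.038, "yaw": 0, "jaw": 0.3},
    {"dx": 0.001, "dy": 0, "dz": -0.038, "yaw": 0, "jaw": 0.3},
  ],
)

```text
clock: 18.25
eef_pos: [662.0, 151.7, 86.5]
tool_rot: [3.141, -0.0, 1.528]
force: [-0.9, -0.2, -0.1]
width: 44.4
gripper_force: 62.1
```

Emit:
arm_command(
  deltas=[
    {"dx": 0, "dy": 0, "dz": -0.001, "yaw": 0, "jaw": 0.3},
    {"dx": 0, "dy": 0, "dz": -0.002, "yaw": 0, "jaw": 0.3},
    {"dx": 0, "dy": 0, "dz": -0.003, "yaw": 0, "jaw": 0.3},
    {"dx": 0, "dy": 0, "dz": -0.003, "yaw": 0, "jaw": 0.3},
  ],
)

```text
clock: 18.65
eef_pos: [662.0, 151.8, 84.4]
tool_rot: [3.141, -0.001, 1.528]
force: [-1.2, 0.3, 4.1]
width: 44.5
gripper_force: 62.6
```

Emit:
arm_command(
  deltas=[
    {"dx": 0, "dy": 0, "dz": 0, "yaw": 0, "jaw": 0.6},
    {"dx": 0, "dy": 0, "dz": 0, "yaw": 0, "jaw": 0.75},
    {"dx": 0, "dy": 0, "dz": 0, "yaw": 0, "jaw": 0.75},
    {"dx": 0, "dy": 0, "dz": 0.03, "yaw": 0, "jaw": 0.9},
    {"dx": 0, "dy": 0, "dz": 0.08, "yaw": 0, "jaw": 1},
    {"dx": 0, "dy": 0, "dz": 0.13, "yaw": 0, "jaw": 1},
    {"dx": 0, "dy": 0, "dz": 0.15, "yaw": 0, "jaw": 1},
    {"dx": 0, "dy": 0, "dz": 0.15, "yaw": 0, "jaw": 1},
  ],
)

```text
clock: 19.45
eef_pos: [664.2, 151.8, 237.8]
tool_rot: [3.134, -0.002, 1.528]
force: [-0.4, -0.9, -0.9]
width: 85.3
gripper_force: 0.0
```

Run:
```python
from h import *
np.set_printoptions(precision=2,suppress=True)
snap("w9")
im,d,P,X=load("w9");z=X[...,2];hsv=cv2.cvtColor(im,cv2.COLOR_RGB2HSV)
m=(hsv[...,0]<20)&(hsv[...,1]>200)&(z>75)&(X[...,1]>100)&(abs(X[...,0]-660)<40);x=X[m]
print("case",len(x),np.percentile(x[:,2],[1,50,99]),cv2.minAreaRect(x[:,:2].astype(np.float32)))
m=(z>74)&(z<84)&(X[...,1]>90)&(X[...,1]<215)&(X[...,0]>600)&(X[...,0]<720)&~((hsv[...,0]<20)&(hsv[...,1]>150));x=X[m];print("tray",cv2.minAreaRect(x[:,:2].astype(np.float32)))
for n in("w1","w2"):
    im,d,P,X=load(n);z=X[...,2];hsv=cv2.cvtColor(im,cv2.COLOR_RGB2HSV)
    m=(hsv[...,1]<45)&(z>8)&(z<70)&(X[...,0]>370)&(X[...,0]<490)&(X[...,1]>240)&(X[...,1]<350)
    nn,l,st,_=cv2.connectedComponentsWithStats(m.astype(np.uint8));k=1+np.argmax(st[1:,4]);x=X[l==k];t=x[x[:,2]>38]
    print(n,st[k],"zmax",np.percentile(x[:,2],99),cv2.minAreaRect(x[:,:2].astype(np.float32)),x.min(0),x.max(0))
    h=t[:,:2];print(cv2.fitLine(h.astype(np.float32),2,0,.01,.01).ravel(),h.mean(0))
```

```text
t 19.45 tcp [664.2 151.8 237.8] rot [ 3.13 -0.    1.53] w 85.3Traceback (most recent call last):
  File "<stdin>", line 6, in <module>
    return _quantile_unchecked(
        a, q, axis, out, overwrite_input, method, keepdims, weights)
    return _ureduce(a,
                    func=_quantile_ureduce_func,
    ...<5 lines>...
                    overwrite_input=overwrite_input,
                    method=method)
    r = func(a, **kwargs)
    result = _quantile(arr,
                       quantiles=q,
    ...<2 lines>...
                       out=out,
                       weights=wgt)
    slices_having_nans = np.isnan(arr[-1, ...])
                                  ~~~^^^^^^^^^
IndexError: index -1 is out of bounds for axis 0 with size 0
```

View pics/w9.png

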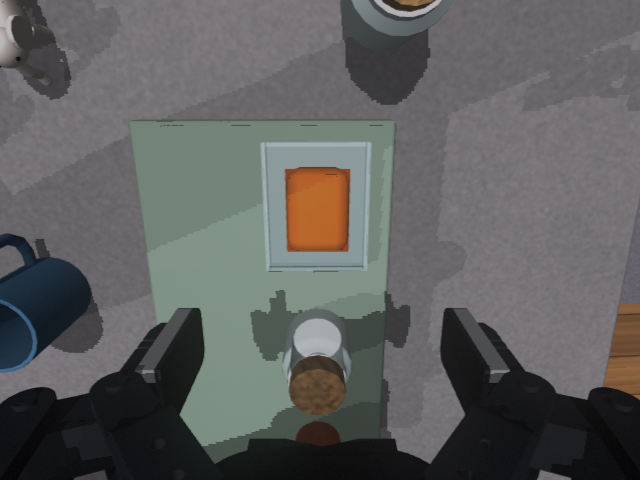

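The case lies flat in the tray (317,209) and the corked jar stands at (318,370). Now I measure the elephant.

Run:
```python
from h import *
np.set_printoptions(precision=2,suppress=True)
im,d,P,X=load("w9");z=X[...,2]
x=X[150:270,270:365].reshape(-1,3);x=x[(x[:,2]>85)];print("case",np.percentile(x[:,2],[1,50,99]),cv2.minAreaRect(x[:,:2].astype(np.float32)))
for n in("w1","w2"):
    im,d,P,X=load(n);z=X[...,2];hsv=cv2.cvtColor(im,cv2.COLOR_RGB2HSV)
    m=(hsv[...,1]<60)&(z>8)&(z<70)&(X[...,0]>370)&(X[...,0]<490)&(X[...,1]>240)&(X[...,1]<350)
    nn,l,st,_=cv2.connectedComponentsWithStats(m.astype(np.uint8));k=1+np.argmax(st[1:,4]);x=X[l==k];t=x[x[:,2]>38]
    print(n,st[k],"zmax",np.percentile(x[:,2],99),cv2.minAreaRect(x[:,:2].astype(np.float32)),x.min(0),x.max(0))
    h=t[:,:2];print(cv2.fitLine(h.astype(np.float32),2,0,.01,.01).ravel(),h.mean(0))
im=np.load("pics/w2.npz")["im"];print(cv2.cvtColor(im,cv2.COLOR_RGB2HSV)[60,100])
```

```text
case [87.42 96.63 98.92] ((662.3256225585938, 152.36181640625), (62.30881881713867, 46.51860046386719), 87.4798583984375)
w1 [ 131  273   60   73 2152] zmax 55.148060109945526 ((425.229736328125, 306.49444580078125), (39.17011642456055, 48.296512603759766), 14.835099220275879) [409.74 278.85   8.03] [448.08 330.29  58.05]
[  0.42   0.91 428.03 307.76] [428.03 307.76]
w2 [  70   28   82  110 5448] zmax 58.04745620025294 ((431.7807312011719, 290.6441650390625), (78.46422576904297, 42.802642822265625), 88.79000854492188) [410.25 251.19   8.1 ] [453.29 330.1   59.51]
[  0.25  -0.97 433.7  293.55] [433.7  293.55]
[143   5 203]
```

Emit:
arm_command(
  deltas=[
    {"dx": -0.234, "dy": 0.146, "dz": -0.03, "yaw": 12, "jaw": 1},
    {"dx": -0.234, "dy": 0.146, "dz": -0.03, "yaw": 12, "jaw": 1},
    {"dx": -0.234, "dy": 0.146, "dz": -0.03, "yaw": 12, "jaw": 1},
    {"dx": -0.234, "dy": 0.146, "dz": -0.03, "yaw": 12, "jaw": 1},
    {"dx": -0.234, "dy": 0.146, "dz": -0.03, "yaw": 12, "jaw": 1},
    {"dx": -0.234, "dy": 0.146, "dz": -0.03, "yaw": 12, "jaw": 1},
    {"dx": -0.234, "dy": 0.146, "dz": -0.03, "yaw": 12, "jaw": 1},
    {"dx": -0.234, "dy": 0.146, "dz": -0.03, "yaw": 12, "jaw": 1},
    {"dx": -0.234, "dy": 0.146, "dz": -0.03, "yaw": 12, "jaw": 1},
  ],
)

```text
clock: 20.4
eef_pos: [428.7, 296.6, 202.8]
tool_rot: [-3.142, 0.001, 1.735]
force: [0.7, -0.5, -0.7]
width: 85.1
gripper_force: 0.0
```

Run:
```python
from h import *
np.set_printoptions(precision=2,suppress=True)
snap("w10");im,d,P,X=load("w10");z=X[...,2];hsv=cv2.cvtColor(im,cv2.COLOR_RGB2HSV)
m=(hsv[...,1]<60)&(z>8)&(z<70)&(abs(X[...,0]-430)<60)&(abs(X[...,1]-295)<60)
nn,l,st,_=cv2.connectedComponentsWithStats(m.astype(np.uint8));k=1+np.argmax(st[1:,4]);x=X[l==k]
print(st[k],np.percentile(x[:,2],99),cv2.minAreaRect(x[:,:2].astype(np.float32)))
for lo in(20,32,40,45):
    t=x[x[:,2]>lo][:,:2];f=cv2.fitLine(t.astype(np.float32),2,0,.01,.01).ravel();print(lo,len(t),f,t.mean(0))
u=np.array([.2,-.98]);u/=np.hypot(*u)
for it in range(3):  # torso only: slice along the axis, fit the mid line
    n=np.array([-u[1],u[0]]);t=x[(x[:,2]>20)&(x[:,2]<52)][:,:2];s=t@u;c=[]
    for a in np.arange(s.min()+4,s.min()+40,4):
        v=(t[(s>=a)&(s<a+4)])@n
        if len(v)>8:c.append((a+2,np.percentile(v,1),np.percentile(v,99)))
    c=np.array(c);mid=(c[:,1]+c[:,2])/2;p=np.polyfit(c[:,0],mid,1);u=u+n*p[0];u/=np.hypot(*u)
print("dir",u,np.degrees(np.arctan2(u[1],u[0])));print(np.c_[c[:,0]-s.min(),c[:,1:],c[:,2]-c[:,1]],s.max()-s.min());n=np.array([-u[1],u[0]]);print("smin pt",s.min()*u+np.median(mid)*n)
b=X[(hsv[...,0]>105)&(hsv[...,0]<130)&(hsv[...,1]>150)&(z>8)&(z<70)];dd=np.hypot(b[:,0]-428,b[:,1]-298);print("nearest blue",dd.min(),b[dd.argmin()])
```

```text
t 20.4 tcp [428.7 296.6 202.8] rot [-3.14  0.    1.74] w 85.1
[ 294  160   59   93 3831] 58.194287375922755 ((429.9671325683594, 293.54571533203125), (43.06581497192383, 73.09420013427734), 26.702178955078125)
20 3787 [  0.25  -0.97 429.78 297.3 ] [429.78 297.3 ]
32 3740 [  0.25  -0.97 429.84 296.98] [429.84 296.98]
40 3550 [  0.26  -0.97 430.05 296.12] [430.05 296.12]
45 3100 [  0.26  -0.97 430.45 294.2 ] [430.45 294.2 ]
dir [ 0.25 -0.97] -75.56562494048516
[[  6.   477.79 501.69  23.9 ]
 [ 10.   474.91 504.8   29.9 ]
 [ 14.   473.86 506.    32.14]
 [ 18.   473.3  506.46  33.16]
 [ 22.   472.98 506.24  33.26]
 [ 26.   473.31 506.02  32.71]
 [ 30.   473.23 506.51  33.28]
 [ 34.   473.46 506.22  32.76]
 [ 38.   468.66 511.24  42.58]] 75.00978669294867
smin pt [420.69 330.76]
nearest blue 70.11002387666625 [382.52 351.36  14.35]
```

View pics/w10.png

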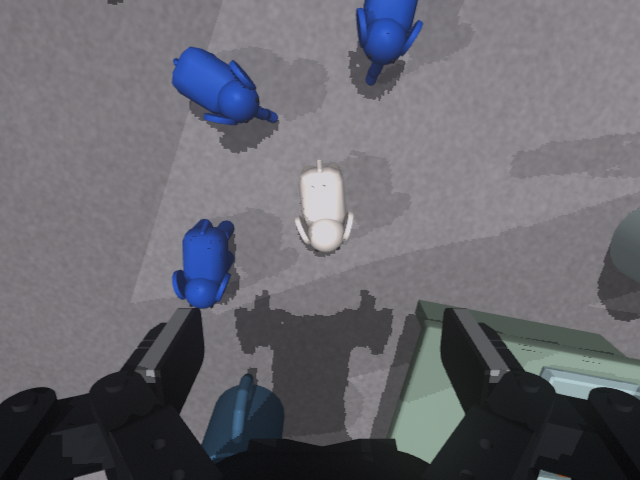

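The view shows the white elephant at (322,207), head toward the shelf side. Blue ones lie 70 mm or more away. I'll grip the torso just behind the ears.

Emit:
arm_command(
  deltas=[
    {"dx": -0.002, "dy": 0.013, "dz": -0.03, "yaw": 4.9, "jaw": 0.7},
    {"dx": -0.002, "dy": 0.013, "dz": -0.08, "yaw": 4.9, "jaw": 0.7},
    {"dx": -0.002, "dy": 0.013, "dz": -0.11, "yaw": 4.9, "jaw": 0.7},
    {"dx": -0.002, "dy": 0.013, "dz": -0.11, "yaw": 4.9, "jaw": 0.7},
    {"dx": -0.002, "dy": 0.013, "dz": -0.11, "yaw": 4.9, "jaw": 0.7},
  ],
)

```text
clock: 20.95
eef_pos: [426.9, 309.8, 93.5]
tool_rot: [-3.142, 0.001, 1.821]
force: [0.6, 0.0, 0.7]
width: 59.5
gripper_force: 0.0
```

Run:
```python
from h import *
np.set_printoptions(precision=2,suppress=True)
snap("w11");im,d,P,X=load("w11");z=X[...,2];hsv=cv2.cvtColor(im,cv2.COLOR_RGB2HSV)
m=(hsv[...,1]<60)&(z>8)&(z<70)&(abs(X[...,0]-430)<60)&(abs(X[...,1]-295)<60)
nn,l,st,_=cv2.connectedComponentsWithStats(m.astype(np.uint8));k=1+np.argmax(st[1:,4]);x=X[l==k]
u=np.array([.25,-.97]);u/=np.hypot(*u);n=np.array([-u[1],u[0]]);t=x[(x[:,2]>20)&(x[:,2]<52)][:,:2];s=t@u
for a in np.arange(s.min(),s.min()+48,4):
    v=t[(s>=a)&(s<a+4)]@n
    if len(v)>5:print(round(a+2-s.min()),np.percentile(v,[1,99]),np.ptp(v), ((a+2)*u+np.percentile(v,[1,99]).mean()*n))
```

```text
t 20.95 tcp [426.9 309.8  93.5] rot [-3.14  0.    1.82] w 59.5
2 [488.21 491.83] 3.639112551502592 [421.38 328.46]
6 [479.   501.47] 24.22114954893175 [422.59 324.64]
10 [475.12 504.97] 30.896960673736714 [423.4  320.72]
14 [474.01 506.56] 33.747417221205865 [424.63 316.9 ]
18 [473.45 507.07] 33.817007122207144 [425.6  313.02]
22 [473.38 506.54] 33.442190470676906 [426.31 309.08]
26 [473.82 506.65] 33.51584926014209 [427.57 305.27]
30 [474.07 506.73] 33.37823853637923 [428.73 301.44]
34 [473.54 506.81] 33.55123465761784 [429.52 297.51]
38 [468.99 511.63] 43.931961839742996 [430.65 293.67]
42 [469.05 511.16] 43.684124317067756 [431.44 289.74]
46 [473.94 506.76] 33.372298231920865 [432.68 285.93]
```

Emit:
arm_command(
  deltas=[
    {"dx": 0, "dy": 0, "dz": -0.03, "yaw": 0, "jaw": 0.7},
    {"dx": 0, "dy": 0, "dz": -0.06, "yaw": 0, "jaw": 0.7},
    {"dx": 0, "dy": 0, "dz": -0.078, "yaw": 0, "jaw": 0.7},
    {"dx": 0, "dy": 0, "dz": -0.078, "yaw": 0, "jaw": 0.7},
    {"dx": 0, "dy": 0, "dz": -0.078, "yaw": 0, "jaw": 0.45},
    {"dx": 0, "dy": 0, "dz": -0.078, "yaw": 0, "jaw": 0.2},
    {"dx": 0, "dy": 0, "dz": -0.078, "yaw": 0, "jaw": 0.2},
    {"dx": 0, "dy": 0, "dz": -0.078, "yaw": 0, "jaw": 0.2},
    {"dx": 0, "dy": 0, "dz": -0.078, "yaw": 0, "jaw": 0.2},
  ],
)

```text
clock: 21.9
eef_pos: [427.1, 311.6, 17.4]
tool_rot: [3.138, -0.002, 1.823]
force: [0.5, 0.5, 7.2]
width: 33.1
gripper_force: 60.2
```

Emit:
arm_command(
  deltas=[
    {"dx": 0, "dy": 0, "dz": 0.02, "yaw": 0, "jaw": 0.2},
    {"dx": 0, "dy": 0, "dz": 0.05, "yaw": 0, "jaw": 0.2},
    {"dx": 0, "dy": 0, "dz": 0.09, "yaw": 0, "jaw": 0.2},
    {"dx": 0, "dy": 0, "dz": 0.13, "yaw": 0, "jaw": 0.2},
    {"dx": 0.009, "dy": -0.023, "dz": 0.16, "yaw": -2, "jaw": 0.2},
    {"dx": 0.022, "dy": -0.056, "dz": 0.18, "yaw": -4, "jaw": 0.2},
    {"dx": 0.036, "dy": -0.092, "dz": 0.18, "yaw": -6, "jaw": 0.2},
    {"dx": 0.05, "dy": -0.128, "dz": 0.18, "yaw": -8, "jaw": 0.2},
    {"dx": 0.064, "dy": -0.164, "dz": 0.18, "yaw": -10, "jaw": 0.2},
    {"dx": 0.078, "dy": -0.2, "dz": 0.18, "yaw": -12, "jaw": 0.2},
    {"dx": 0.092, "dy": -0.236, "dz": 0.18, "yaw": -14, "jaw": 0.2},
    {"dx": 0.106, "dy": -0.272, "dz": 0.18, "yaw": -16, "jaw": 0.2},
    {"dx": 0.12, "dy": -0.308, "dz": 0.18, "yaw": -16.9, "jaw": 0.2},
    {"dx": 0.134, "dy": -0.344, "dz": 0.18, "yaw": -16.9, "jaw": 0.2},
    {"dx": 0.144, "dy": -0.37, "dz": 0.18, "yaw": -16.9, "jaw": 0.2},
    {"dx": 0.149, "dy": -0.383, "dz": 0.18, "yaw": -16.9, "jaw": 0.2},
    {"dx": 0.149, "dy": -0.383, "dz": 0.15, "yaw": -16.9, "jaw": 0.2},
    {"dx": 0.149, "dy": -0.383, "dz": 0.11, "yaw": -16.9, "jaw": 0.2},
    {"dx": 0.149, "dy": -0.383, "dz": 0.095, "yaw": -16.9, "jaw": 0.2},
    {"dx": 0.149, "dy": -0.383, "dz": 0.095, "yaw": -16.9, "jaw": 0.2},
  ],
)

```text
clock: 23.9
eef_pos: [572.6, -70.5, 108.4]
tool_rot: [-3.136, -0.001, 1.529]
force: [-0.2, -0.9, -0.8]
width: 33.2
gripper_force: 60.0
```

Run:
```python
from h import *
np.set_printoptions(precision=2,suppress=True)
snap("w12");im,d,P,X=load("w12");z=X[...,2];hsv=cv2.cvtColor(im,cv2.COLOR_RGB2HSV)
m=(hsv[...,1]<60)&(hsv[...,2]>90)&(z>115)&(z<165)&(abs(X[...,0]-575)<40)&(X[...,1]<-20)
x=X[m];print(len(x),np.percentile(x,[1,99],axis=0))
u=np.array([-.04,-.999]);n=np.array([-u[1],u[0]]);t=x[:,:2];s=t@u
for a in np.arange(s.min(),s.min()+60,6):
    v=t[(s>=a)&(s<a+6)]@n
    if len(v)>5:print(round(a+3-s.min()),np.ptp(v),(a+3)*u+np.percentile(v,[1,99]).mean()*n)
```

```text
t 23.9 tcp [572.6 -70.5 108.4] rot [-3.14 -0.    1.53] w 33.2
12847 [[554.14 -96.84 118.07]
 [590.37 -52.88 145.76]]
3 7.218758109345231 [573.53 -52.69]
9 53.51167775863905 [572.49 -58.66]
15 46.49413241242178 [572.9  -64.68]
21 32.523352639096515 [573.19 -70.69]
27 31.99717161429271 [573.24 -76.7 ]
33 55.50905743453677 [571.53 -82.63]
39 39.44194626605645 [572.15 -88.66]
45 38.68790795919642 [572.08 -94.66]
51 18.911914545226068 [ 570.92 -100.62]
```

View pics/w12.png

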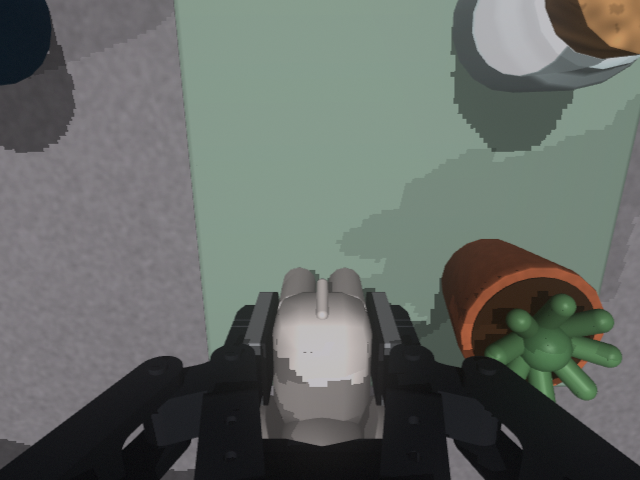

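The elephant is held upright and broadside (322,350), with the pot to the right at (530,310) and clear of the finger.

Emit:
arm_command(
  deltas=[
    {"dx": 0, "dy": 0, "dz": -0.01, "yaw": 0, "jaw": 0.2},
    {"dx": 0, "dy": 0, "dz": -0.018, "yaw": 0, "jaw": 0.2},
    {"dx": 0, "dy": 0, "dz": -0.023, "yaw": 0, "jaw": 0.2},
    {"dx": 0, "dy": 0, "dz": -0.025, "yaw": 0, "jaw": 0.2},
    {"dx": 0, "dy": 0, "dz": -0.026, "yaw": 0, "jaw": 0.2},
    {"dx": 0, "dy": 0, "dz": -0.026, "yaw": 0, "jaw": 0.2},
  ],
)

```text
clock: 24.55
eef_pos: [574.9, -72.3, 84.4]
tool_rot: [3.141, -0.0, 1.528]
force: [0.7, 0.0, -1.3]
width: 33.0
gripper_force: 60.0
```

Emit:
arm_command(
  deltas=[
    {"dx": 0, "dy": 0, "dz": -0.001, "yaw": 0, "jaw": 0.2},
    {"dx": 0, "dy": 0, "dz": -0.002, "yaw": 0, "jaw": 0.2},
    {"dx": 0, "dy": 0, "dz": -0.003, "yaw": 0, "jaw": 0.2},
    {"dx": 0, "dy": 0, "dz": -0.003, "yaw": 0, "jaw": 0.2},
  ],
)

```text
clock: 24.95
eef_pos: [574.9, -72.3, 82.4]
tool_rot: [3.141, -0.0, 1.528]
force: [-1.5, 1.1, 7.9]
width: 33.3
gripper_force: 61.2
```

Contact is felt at the expected height, so I release to a partial opening because of the pot, then lift.

Emit:
arm_command(
  deltas=[
    {"dx": 0, "dy": 0, "dz": 0.001, "yaw": 0, "jaw": 0.35},
    {"dx": 0, "dy": 0, "dz": 0.001, "yaw": 0, "jaw": 0.5},
    {"dx": 0, "dy": 0, "dz": 0.001, "yaw": 0, "jaw": 0.6},
    {"dx": 0, "dy": 0, "dz": 0.001, "yaw": 0, "jaw": 0.6},
    {"dx": 0, "dy": 0, "dz": 0.03, "yaw": 0, "jaw": 0.6},
    {"dx": 0, "dy": 0, "dz": 0.07, "yaw": 0, "jaw": 0.6},
    {"dx": 0, "dy": 0, "dz": 0.12, "yaw": 0, "jaw": 0.6},
    {"dx": 0, "dy": -0.02, "dz": 0.16, "yaw": 0, "jaw": 0.6},
    {"dx": 0, "dy": -0.06, "dz": 0.18, "yaw": 0, "jaw": 0.8},
    {"dx": 0, "dy": -0.06, "dz": 0.18, "yaw": 0, "jaw": 1},
    {"dx": 0, "dy": -0.06, "dz": 0.18, "yaw": 0, "jaw": 1},
  ],
)

```text
clock: 26.05
eef_pos: [574.6, -133.5, 261.8]
tool_rot: [3.141, 0.0, 1.525]
force: [-0.5, 0.5, -0.8]
width: 85.3
gripper_force: 0.0
```

Run:
```python
from h import *
np.set_printoptions(precision=2,suppress=True)
snap("w13");im,d,P,X=load("w13");z=X[...,2];hsv=cv2.cvtColor(im,cv2.COLOR_RGB2HSV)
m=(hsv[...,1]<60)&(hsv[...,2]>70)&(z>78)&(z<135)&(abs(X[...,0]-575)<40)&(abs(X[...,1]+85)<60)
x=X[m];print("zmax",np.percentile(x[:,2],99),np.percentile(x,[1,99],axis=0))
u=np.array([-.042,-.999]);n=np.array([-u[1],u[0]]);t=x[x[:,2]>85][:,:2];s=t@u
for a in np.arange(s.min(),s.min()+60,4):
    v=t[(s>=a)&(s<a+4)]@n
    if len(v)>5:print(round(a+2-s.min()),np.ptp(v),(a+2)*u+np.percentile(v,[1,99]).mean()*n)
w=(hsv[...,0]<14)&(hsv[...,1]>100)&(z>105)&(z<122)&(X[...,1]<-30)&(X[...,0]>610);x=X[w];print("pot",len(x),cv2.minEnclosingCircle(x[:,:2].astype(np.float32)))
```

```text
t 26.05 tcp [ 574.6 -133.5  261.8] rot [3.14 0.   1.53] w 85.3
zmax 123.2772161735815 [[ 554.92 -124.93   97.99]
 [ 592.74  -57.81  123.28]]
2 3.567813881033544 [575.68 -55.12]
6 23.763534820831865 [574.82 -59.09]
10 30.0867095478269 [575.35 -63.11]
14 32.950629841205114 [575.1  -67.11]
18 33.11853013857217 [574.98 -71.11]
22 33.25909295359838 [574.8 -75.1]
26 33.489179888199715 [574.59 -79.1 ]
30 33.64997371051868 [574.39 -83.09]
34 33.88943896720673 [574.17 -87.08]
38 43.7399482706212 [573.73 -91.07]
42 43.038626377786045 [573.63 -95.07]
46 39.809818554585945 [573.41 -99.06]
50 37.090551485424044 [ 573.27 -103.06]
54 34.529778953721916 [ 573.02 -107.05]
58 31.34589557137349 [ 573.07 -111.06]
pot 1160 ((651.4270629882812, -78.60945892333984), 26.893129348754883)
```

View pics/w13.png

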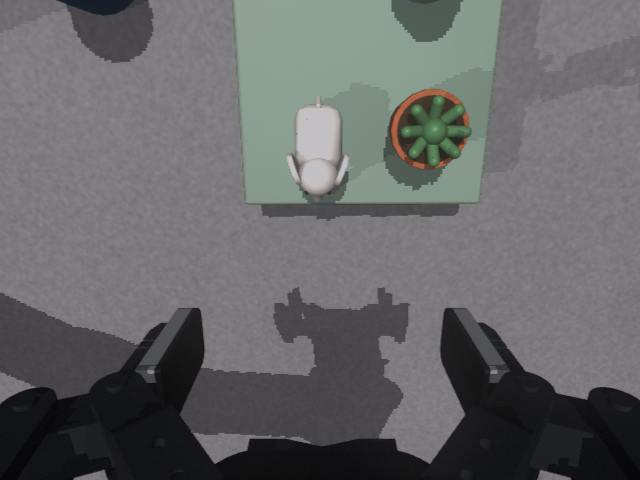

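```bash
python3 -c "
from cell import *
print(finish_job())"
```

```text
the job is handed in; nothing more can be done
None
```

I handed the job in at about 26 s with every part done in the order asked: jar midway between tray and pot and fully corked, earbud case flat in the tray, elephant standing broadside about 3 cm in front of the pot.

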